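Wedge the plate up to the dial gauge

TASK

Raise the front edge of the metal plate to the height set on the dial gauge above it: pick up the loose tapered wedge, lay it in the channel of the levelling fixture with its thin end towards the plate, and slide it under the plate until the plate has come up against the gauge's spring foot and presses it lightly (about 5 N, found by feel), then let go so that the wedge holds the plate there. Never press the foot hard (16 N is too much), lift the plate with the wedge only, never by hand, and leave the other things on the bench where they are.

Things in the scene. Friction and masses are not known exactly. Their poses are not given: they have to be found in the camera images.
- fixture: levelling fixture, fixed dark steel base on the bench, 10 mm thick, x -160..190 mm, 130 mm wide. Origin: on the bench below the middle of the plate's front edge; +x: the way the wedge is driven; z up. Two steel rails, x -152..124 mm, |y| 21..43 mm, tops at z = 18; between them the wedge channel, 42 mm wide, floor z = 10. Rear stop at x = 121 (top z = 26), side cheeks |y| 47.5..57.5 (top z = 30)
- plate: aluminium plate with a dotted dark inset, 120 x 90 x 22 mm, 0.7 to 1.15 kg, loose across the rails against the rear stop. Origin: centre of its underside, 60 mm behind its front edge; axes start parallel to the fixture's. Its underside starts 8 mm above the channel floor; wedged up, it tilts about its rear edge
- gauge: dial gauge fixed behind the plate; origin: foot of its post, fixture x = 165, y = 0, z = 10 mm. Post top z = 160; head over the plate up to its front edge, z 50..115 mm. Its 10 mm ball foot, over fixture x = 23, y = 0, is set anew each time, 4 to 8.5 mm above the plate (not measured): the wedge tip ends 50 to 85 mm past the front edge. Foot spring: 2 N to start it upward, then 5 N/mm, 6 mm of travel
- wedge: loose steel wedge, 140 x 34 mm, 0.25 kg, lying on its flat underside. Origin: centre of the underside; +x to the thin end. Top slopes from 3 mm thick at x = 70 to 25 mm at x = -40 (1 in 5), then a level tail, 25 mm high, to x = -70, with an upright grip tab: x -70..-46, 16 mm wide in y, z 25..56. Rear faces of tail and tab are flush
- wedge_tip (a point): middle of the lower edge of the wedge's thin end (wedge x = 70, z = 0 mm). Its oiled faces slide with friction about 0.3; it stays where it is left under load. Lifting the plate alone takes a push of roughly 2 to 6 N; once the foot is met the push grows by about 0.8 N for each N on the foot
- wedge_tab (a point): grip point, the middle of the tab (wedge x = -58, z = 42 mm); grip it across its 16 mm width (wedge y)
- packer: plain flat packing bar, 120 x 34 x 20 mm, same metal as the wedge but not tapered and without a tab; not needed
- collar: small steel ring, 28 mm across; not needed
- pin_gauge: upright steel pin, 24 mm across, 45 mm high; not needed
- screwdriver: screwdriver lying on the bench; not needed
- wrench: wrench lying on the bench; not needed
- oil_jar: small closed jar, 48 mm across, 60 mm high; not needed
- pin_cup: small open metal cup, 64 mm across, 50 mm high; not needed
Things that resemble listed ones, but are neither listed nor needed, are in the scene too. Leave any red or yellow look-alike of the wedge alone.

How it is judged:
On the way, in this order (a step that is already met when the one before it is completed fails the run):
1. the wedge's thin end is in the channel under the plate's front edge (x of wedge_tip in the frame of fixture above 0.01 m and z of wedge_tip in the frame of fixture between 0.005 and 0.018 m and y of wedge_tip in the frame of fixture between -0.012 and 0.012 m), for 0.1 s.
2. the plate, raised by the wedge, touches the gauge's foot (contact force between plate and gauge above 1 N and contact force between wedge and plate above 1 N), for 0.1 s.
At the end, for the whole second after the job is handed in: Wedge flat in the channel (3.5 deg, tip within 12 mm of its middle), tip 30 mm or more under the plate and carrying it (over 1 N); plate in its place in the fixture (10 mm) pressing the gauge foot with 1.5 to 10 N; both at rest, released (contact force between plate and gauge between 1.5 and 10 N and contact force between wedge and plate above 1 N and x of wedge_tip in the frame of fixture above 0.03 m and y of wedge_tip in the frame of fixture between -0.012 and 0.012 m and z of wedge_tip in the frame of fixture below 0.014 m and angle between wedge's own z axis and vertical below 0.06 rad and x of plate in the frame of fixture between 0.05 and 0.07 m and linear speed of each of wedge, plate below 0.01 m/s); the robot touches nothing.
It fails at once if the gauge's foot is pressed with more than 16 N (contact force between plate and gauge above 16 N).
It fails at once if the robot touches the plate (contact force between any of the fingers, the arm and plate above 0.5 N).
It fails at once if the robot presses on the gauge (contact force between any of the fingers, the arm and gauge above 3 N).
It fails at once if another thing on the bench is shifted by more than 30 mm (distance of any of packer, collar, pin_gauge, screwdriver, wrench, oil_jar, pin_cup from where it was at the start of the episode above 0.03 m).
It also fails if it takes over 72 s, if anything falls off the work surface, if the arm or the gripper's body presses on something with over 40 N, if the wrist force passes 120 N, or if a joint passes its speed limit or range.

ROBOT

A 7-joint arm with a two-finger parallel gripper is mounted at the origin on the work surface. World frame = base frame: x ahead of the robot, y to its left, z up, the work surface at z = 0. Lengths are in m, angles in rad, forces in N, time in s.
With the tool pointing down it reaches from about 0.4 to 0.85 m from the base axis. Payload 10.4 kg.
Tool frame: the origin (TCP) lies at the very end of the fingers, on their centre line; the grasp point (between the pads) lies 19 mm behind it; z points along the fingers, y is the direction in which the jaws open and shut (so a half turn about z gives the same grasp; the last joint's range is limited). The gripper opens to 87 mm and grips with 3 to 60 N. Pads are 19 mm wide; open, the fingers measure 117 mm over their backs; the gripper's body (75 mm by 190 mm) begins 51 mm behind the grasp point.
Start: joints at [-1.282, 0.332, -0.065, 1.46, 0.022, 1.35, -0.088], TCP at [0.192, 0.595, 0.223] pointing down, gripper open.
Joint ranges: [-2.6, 2.6], [-0.5, 2.12], [-1.47, 1.34], [0.16, 2.42], [-1.27, 4.41], [0.06, 2.06], [-2.6, 2.6]. Speed limits (rad/s): [2.22, 2.22, 2.79, 2.79, 3.14, 3.14, 3.14].

INTERFACE

Orientations are given as a unit quaternion [x, y, z, w].
In Python, from bench import r gives the robot as it stands.
- The arm moves only by the tool move_arm, never from a script. Its argument "deltas" is a list of rows, each a list of 5 numbers: the gripper's target within -1 to 1 (fully open at 1, half-way at 0, shut at -1), then the shift along the tool's x, y, z as a fraction of full scale, then the turn about the tool's z as a fraction of full scale. A call has 1 to 12 rows; each row shifts and turns the commanded pose from where the row before left it, along the tool's axes as they then stand; what a row does not reach is not made up. Full scale, the value 1, is 2.5 cm for a shift and 90 degrees for a turn. A row lasts 1/12 s, in which the tool goes at most 41.7 mm and 7.16 degrees, less where a joint would pass 70% of its speed; a pose out of reach is approached as far as the arm can. A call with a number of a shift or a turn outside -1 to 1 is refused whole. A call with a gripper value outside its range is refused whole. The fingers move at their own pace and stop on an object; "squeeze" is the grip in N (left out, the last holds). Time passes only in rows, so rows that do not move let the fingers close. It gives the time, the measured TCP pose, the force and the opening at its end, in the units of the state.
- r.read_state(): the state, without advancing time (a new reading comes with each control period).
- r.camera(name): name is "scene" or "top" or "wrist"; returns the picture (384x512x3 uint8, red, green, blue); there is no depth.
- r.camera_info(name): a dict with "K" (3x3 intrinsics, pixels), "R" (3x3) and "t" (3): a world point X has camera coordinates R X + t; the wrist camera has in their place "hand_eye" (4x4, takes a point from camera to tool coordinates, whose origin is the TCP and whose axes are the flange's). Camera axes: x right, y down, z forward; pixel columns grow to the right and rows downward; lengths in m; the calibration is good to about 2 mm. A picture is of the moment at which its call begins: read the wrist's pose just before it. camera_info takes no time and is no camera call.
- r.close_job(): hands the job in, once; it reports no verdict.
Trained networks look in the newest picture that a camera, given by its name, has taken for a name from the list of things; names that differ only in an ending like _2 or _b are one class to them, and where a whole thing is asked for, a point or a joint stands for the part that bears it (a point fixed in the world has none). Each returns a list of dicts, best first, with "confidence" (0 to 1); they miss things now and then, are a little off and sometimes report something else, mostly with a low value. They report only what shows in the picture. A call takes as long as a camera call. They do not tell look-alikes from the thing itself.
- r.boxes_of(camera, label): "position" ([x, y, z] in m, in the coordinates of the camera as it stood for that picture, good to about 4 mm: the middle of the surface that is visible of it).
- r.tip_of(camera, label): "position" ([x, y, z] in m, in the coordinates of the camera as it stood for that picture, good to about 4 mm: a listed point, or the origin of a listed thing).
The state is a dict: "time": time; "joint_positions": joint angles; "joint_vel": joint speeds; "joint_torque": joint torques, N m; "ee_pos": TCP position; "eef_rot": TCP orientation; "ft_force": force on the tool from outside, world axes, zero at the start; "torque": the same for the moment, N m; "width": finger opening in m.
Only numpy, scipy, OpenCV 4.12 (cv2) and the standard library are available. Lean on these libraries where they do the work, as an engineer would, in place of code of your own. Each camera call takes 0.05 s, during which the arm holds its last target.

## Working session

There is one attempt and no reset: what is moved stays moved. The work goes in short steps, Python scripts to look and compute and a tool call to move; the robot and the scene stay as the last step left them, time stands still between calls to the robot, and variables do not carry over. Pictures are saved under pics/ and viewed, and the job is handed in when it is done.

Besides the shell and the picture viewer there is one more tool, called after "Emit:" as name([rows], argument=value, ...), one row to a line, values as JSON. move_arm: Moves the arm, as the interface text tells. Shift numbers are shares of 2.5 cm and turn numbers shares of 90 degrees, none past 1 either way. Its arguments: {"type":"object","properties":{"deltas":{"type":"array","items":{"type":"array","items":{"type":"number"}}},"squeeze":{"type":"number"}},"required":["deltas"]}

```bash
ls; mkdir -p pics; python3 - <<'E'
from bench import r
import cv2
s=r.read_state()
for k,v in s.items(): print(k,v)
for n in ["scene","top","wrist"]:
    im=r.camera(n); cv2.imwrite(f"pics/{n}0.png",im[:,:,::-1])
    i=r.camera_info(n); print(n,{k:(v.tolist() if hasattr(v,'tolist') else v) for k,v in i.items()})
E
```

```text
pics
time 0.0
joint_positions [-1.28159486  0.33287304 -0.06474627  1.46098687  0.02160344  1.34987398
 -0.08848429]
joint_vel [-1.32349292e-04 -1.61313786e-04  4.05985065e-05  6.70350534e-04
 -1.24797578e-03 -3.82458460e-07 -2.82102445e-04]
joint_torque [-7.26260150e-04 -6.23270202e+01  2.42435164e-02 -3.89873922e+01
 -6.12687715e-02  4.00505948e-02  1.51535382e-04]
ee_pos [0.19159138 0.5944884  0.22173158]
eef_rot [ 1.55229349e-01  9.87878194e-01 -7.17675283e-04 -8.44204557e-05]
ft_force [-0.82020131  0.74563687  0.8908504 ]
torque [0.01003405 0.00508327 0.03526955]
width 0.0871939420015823
scene {'K': [[377.7311293107859, 0.0, 258.75623559198755], [0.0, 377.7311293107859, 196.6456511838115], [0.0, 0.0, 1.0]], 'R': [[0.8890439312155918, 0.4577889761448047, -0.005490144717373961], [0.3290946531072664, -0.6473592855524115, -0.6874755738971962], [-0.31827283526077815, 0.6093892095609853, -0.7261867484371378]], 't': [-0.4314796678865524, -0.1656492574582344, 1.2866383729232704]}
top {'K': [[452.6410152750577, 0.0, 249.43267464838922], [0.0, 452.6410152750577, 189.88275965572797], [0.0, 0.0, 1.0]], 'R': [[-0.0031411675120413367, -0.9998661422639059, -0.016057104999229275], [-0.999105269100247, 0.003815195092242566, -0.04212013227105512], [0.042175755153694004, 0.015910431820133172, -0.9989835152976814]], 't': [-0.047398460267769005, 0.5019184354756134, 1.3240418225251458]}
wrist {'K': [[266.3230647259362, 0.0, 258.97400094991633], [0.0, 266.3230647259362, 196.08348983504663], [0.0, 0.0, 1.0]], 'hand_eye': [[0.0004943958489232992, -0.9590964280255838, -0.2830791361462513, 0.07941073631556371], [0.9999997728402229, 0.00034448339850477364, 0.0005793536811968354, -0.0002161533086879608], [-0.00045813998333388273, -0.2830793582721132, 0.9590963804686163, -0.16237766300612058], [0.0, 0.0, 0.0, 1.0]]}
```

View pics/scene0.png

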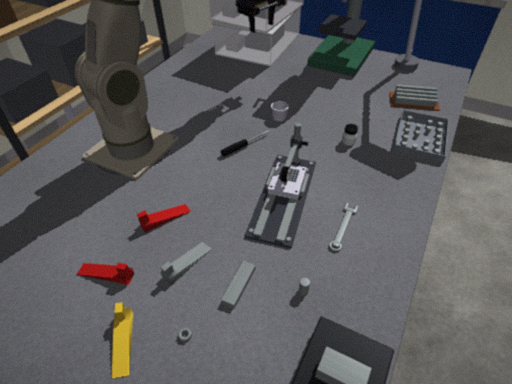

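View pics/top0.png

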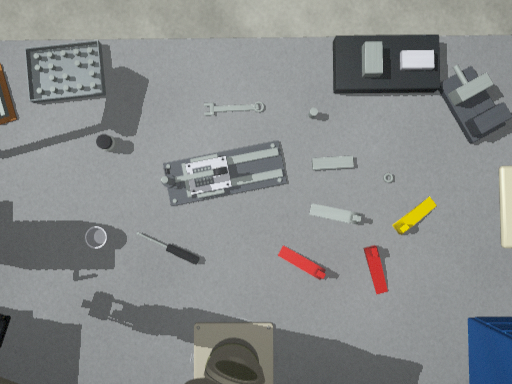

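View pics/wrist0.png

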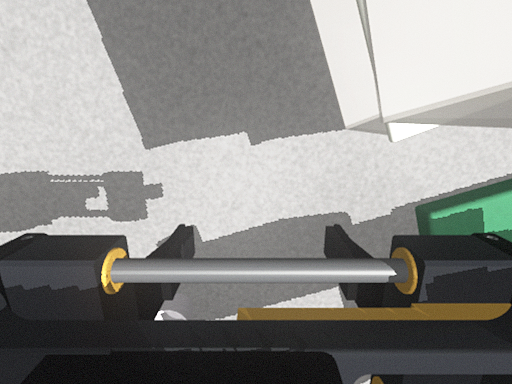

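```bash
cat > h.py <<'E'
from bench import r
import numpy as np, cv2
from scipy.spatial.transform import Rotation as Ro
def inv(name):
    i=r.camera_info(name)
    if name=="wrist":
        s=r.read_state(); T=np.eye(4); T[:3,:3]=Ro.from_quat(s["eef_rot"]).as_matrix(); T[:3,3]=s["ee_pos"]
        return np.array(i["K"]), T@np.array(i["hand_eye"])
    T=np.eye(4); T[:3,:3]=i["R"]; T[:3,3]=i["t"]; return np.array(i["K"]), np.linalg.inv(T)
def px2w(K,T,uv,z):
    d=T[:3,:3]@np.linalg.inv(K)@np.array([uv[0],uv[1],1.]); o=T[:3,3]
    return o+d*(z-o[2])/d[2]
def w2px(K,T,X):
    c=np.linalg.inv(T)@np.append(X,1); p=K@c[:3]; return p[:2]/p[2]
E
python3 - <<'E'
from h import *
for n in ["scene","top"]:
    K,T=inv(n); r.camera(n)
    for l in ["wedge_tip","wedge_tab","wedge","packer","fixture","plate","gauge"]:
        for d in r.tip_of(n,l)[:4]:
            p=np.array(d["position"]); w=(T@np.append(p,1))[:3]
            print(n,l,round(d["confidence"],2),w.round(4),(K@p/p[2])[:2].round(0))
im=cv2.imread("pics/top0.png")
cv2.imwrite("pics/topz.png",cv2.resize(im[120:250,150:380],None,fx=3.4,fy=3.4,interpolation=cv2.INTER_CUBIC))
E
```

```text
scene wedge_tip 0.79 [ 0.2015 -0.4333 -0.0021] [ 81. 268.]
scene wedge_tip 0.7 [ 0.4484 -0.2294  0.0034] [207. 245.]
scene wedge_tip 0.61 [ 0.3232 -0.141   0.0026] [187. 207.]
scene wedge_tip 0.59 [ 0.4736 -0.5895 -0.0006] [123. 378.]
scene wedge_tab 0.97 [ 0.2606 -0.2503  0.0388] [143. 217.]
scene wedge_tab 0.95 [ 0.4172 -0.3547  0.0405] [166. 269.]
scene wedge_tab 0.9 [ 0.3901 -0.4859  0.0429] [120. 309.]
scene wedge_tab 0.68 [ 0.3255 -0.4037  0.0447] [122. 269.]
scene wedge 0.83 [ 0.2912 -0.201   0.0004] [165. 218.]
scene wedge 0.76 [ 0.4249 -0.5371 -0.0034] [122. 345.]
scene wedge 0.72 [ 0.4336 -0.2944  0.0041] [188. 261.]
scene wedge 0.61 [ 0.2626 -0.4187 -0.0005] [104. 273.]
scene packer 0.92 [ 5.819e-01 -2.972e-01  4.000e-04] [238. 286.]
scene fixture 0.81 [ 0.5571  0.0145 -0.0007] [283. 200.]
scene plate 0.76 [0.547  0.0681 0.0142] [287. 184.]
scene plate 0.55 [0.5244 0.1695 0.0053] [294. 164.]
scene gauge 0.87 [0.5228 0.1723 0.0074] [293. 163.]
top wedge_tip 0.97 [ 0.4707 -0.5901  0.0007] [433. 200.]
top wedge_tip 0.75 [ 0.3224 -0.1406  0.0014] [281. 251.]
top wedge_tip 0.67 [ 0.4471 -0.2295 -0.0027] [310. 208.]
top wedge_tip 0.63 [ 0.202  -0.4366 -0.0009] [382. 292.]
top wedge_tab 0.92 [ 0.2622 -0.2526  0.0462] [321. 273.]
top wedge_tab 0.88 [ 0.3256 -0.4005  0.0381] [372. 251.]
top wedge_tab 0.83 [ 0.4242 -0.3497  0.0426] [354. 216.]
top wedge_tab 0.75 [0.5255 0.1732 0.0109] [174. 182.]
top wedge 0.91 [ 0.4331 -0.297   0.0023] [334. 213.]
top wedge 0.89 [ 0.2889 -0.195  -0.003 ] [299. 262.]
top wedge 0.88 [ 0.2684 -0.4178  0.0008] [375. 269.]
top wedge 0.58 [ 0.4253 -0.533  -0.0031] [413. 215.]
top packer 0.65 [ 0.5788 -0.2922 -0.0042] [331. 164.]
top fixture 0.62 [5.585e-01 1.330e-02 4.000e-04] [228. 171.]
top fixture 0.54 [ 0.4351 -0.2967  0.0005] [333. 212.]
top plate 0.8 [0.5469 0.0654 0.0164] [210. 175.]
top gauge 0.6 [0.5263 0.171  0.0091] [175. 182.]
```

View pics/topz.png

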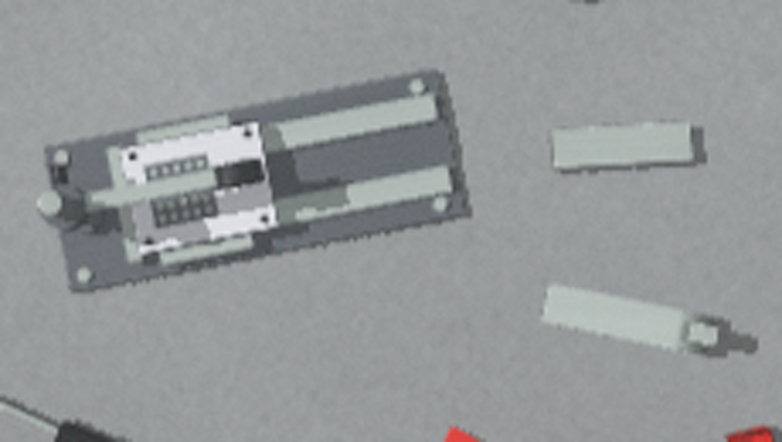

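Grey tapered piece with tab at top px (335,213) is the wedge: red ones at (302,262),(376,270), yellow at (414,215) and the plain bar without a tab (333,163) do not fit; the crop shows its slope, tab at the right, thin end left towards the fixture. Start turning and rising.

Emit:
move_arm([
  [1,0,0,-0.2,0.078],
  [1,0,0,-0.2,0.078],
  [1,0,0,-0.2,0.078],
  [1,0,0,-0.2,0.078],
  [1,0,0,-0.2,0.078],
  [1,0,0,-0.2,0.078],
  [1,0,0,-0.2,0.078],
  [1,0,0,-0.2,0.078],
  [1,0,0,-0.2,0.078],
  [1,0,0,-0.2,0.078],
  [1,0,0,-0.2,0.078],
  [1,0,0,-0.2,0.078],
])

```text
time: 1.95
ee_pos: [0.1917, 0.5949, 0.2828]
eef_rot: [0.78, 0.626, 0.0, -0.0]
ft_force: [0.2, -0.4, -0.9]
width: 0.0875
```

Emit:
move_arm([
  [1,-0.95,0.78,0,0],
  [1,-0.95,0.78,0,0],
  [1,-0.95,0.78,0,0],
  [1,-0.95,0.78,0,0],
  [1,-0.95,0.78,0,0],
  [1,-0.95,0.78,0,0],
  [1,-0.95,0.78,0,0],
  [1,-0.95,0.78,0,0],
  [1,-0.95,0.78,0,0],
  [1,-0.95,0.78,0,0],
  [1,-0.95,0.78,0,0],
  [1,-0.95,0.78,0,0],
])

```text
time: 2.95
ee_pos: [0.3612, 0.2657, 0.2827]
eef_rot: [0.778, 0.629, 0.0, -0.0]
ft_force: [0.1, 0.3, -0.2]
width: 0.0873
```

Emit:
move_arm([
  [1,-0.95,0.78,0,0],
  [1,-0.95,0.78,0,0],
  [1,-0.95,0.78,0,0],
  [1,-0.95,0.78,0,0],
  [1,-0.95,0.6,0,0],
  [1,-0.95,0.4,0,0],
  [1,-0.95,0.2,0,0],
  [1,-0.5,0.2,0,0],
  [1,0,0,0,0],
  [1,0,0,0,0],
])

```text
time: 3.78
ee_pos: [0.4338, 0.0685, 0.2827]
eef_rot: [0.778, 0.628, 0.0, -0.0]
ft_force: [-0.0, 0.8, 0.3]
width: 0.087
```

```bash
python3 - <<'E'
from h import *
K,T=inv("wrist"); im=r.camera("wrist"); np.savez("w1.npz",K=K,T=T)
cv2.imwrite("pics/w1.png",im[:,:,::-1])
for l in ["fixture","plate","gauge","wedge_tip"]:
    for d in r.tip_of("wrist",l)[:3]:
        p=np.array(d["position"]); w=(T@np.append(p,1))[:3]
        print(l,round(d["confidence"],2),w.round(4),(K@p/p[2])[:2].round(0))
E
```

```text
fixture 0.71 [0.5551 0.0072 0.0011] [336. 186.]
plate 0.81 [0.5425 0.0697 0.0197] [327. 153.]
gauge 0.62 [0.5265 0.1757 0.01  ] [305.  86.]
wedge_tip 0.81 [ 0.3261 -0.1379  0.0005] [228. 282.]
```

View pics/w1.png

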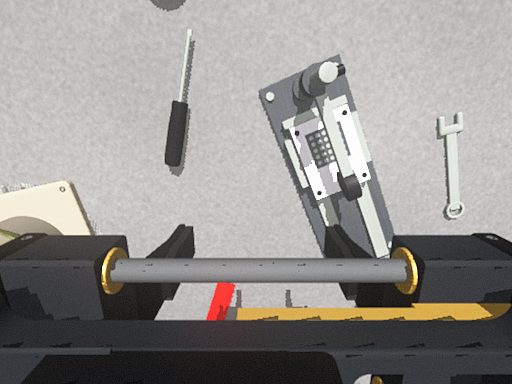

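Emit:
move_arm([
  [1,-1,0.15,0.15,0],
  [1,-1,0.15,0.15,0],
  [1,-1,0.15,0.15,0],
  [1,-1,0.15,0.15,0],
  [1,-1,0.15,0.15,0],
  [1,-1,0.15,0.15,0],
  [1,-1,0.15,0.15,0],
  [1,-1,0.15,0.15,0],
  [1,-1,0.15,0.15,0],
  [1,-1,0.15,0.15,0],
  [1,-1,0.15,0.15,0],
  [1,-1,0.15,0.15,0],
])

```text
time: 5.03
ee_pos: [0.4149, -0.2349, 0.2375]
eef_rot: [0.777, 0.629, 0.0, 0.0]
ft_force: [-0.1, -1.0, -0.9]
width: 0.0873
```

Emit:
move_arm([
  [1,-1,0.15,0.15,0],
  [1,-1,0.15,0.15,0],
  [1,-1,0.15,0.15,0],
  [1,-1,0.15,0.15,0],
  [1,-1,0.15,0.15,0],
  [1,-1,0.15,0.15,0],
  [1,-1,0.15,0.15,0],
  [1,-0.8,0.15,0.15,0],
  [1,-0.5,0,0.15,0],
  [1,0,0,0,0],
  [1,0,0,0,0],
])

```text
time: 5.95
ee_pos: [0.4005, -0.4413, 0.2034]
eef_rot: [0.778, 0.628, -0.0, -0.001]
ft_force: [-0.4, 0.1, 0.6]
width: 0.0873
```

```bash
python3 - <<'E'
from h import *
K,T=inv("wrist"); im=r.camera("wrist"); np.savez("w2.npz",K=K,T=T)
cv2.imwrite("pics/w2.png",im[:,:,::-1])
print(r.read_state()["ee_pos"])
for l in ["wedge_tip","wedge_tab","wedge"]:
    for d in r.tip_of("wrist",l)[:4]:
        p=np.array(d["position"]); w=(T@np.append(p,1))[:3]
        print(l,round(d["confidence"],2),w.round(4),(K@p/p[2])[:2].round(0))
E
```

```text
[ 0.40116297 -0.44061808  0.2036967 ]
wedge_tip 0.79 [ 0.4633 -0.5891  0.0056] [321. 261.]
wedge_tip 0.59 [ 0.1952 -0.433  -0.0035] [121. 199.]
wedge_tab 0.94 [ 0.3922 -0.4859  0.0437] [261. 217.]
wedge_tab 0.87 [ 0.2602 -0.2513  0.0443] [96. 42.]
wedge_tab 0.87 [ 0.3183 -0.4001  0.0441] [187. 164.]
wedge_tab 0.83 [ 0.417  -0.3563  0.0378] [259. 110.]
wedge 0.68 [ 4.218e-01 -5.350e-01 -1.000e-04] [287. 233.]
wedge 0.58 [ 0.4307 -0.298   0.0025] [260.  60.]
wedge 0.56 [ 0.2672 -0.4192 -0.0037] [165. 179.]
```

View pics/w2.png

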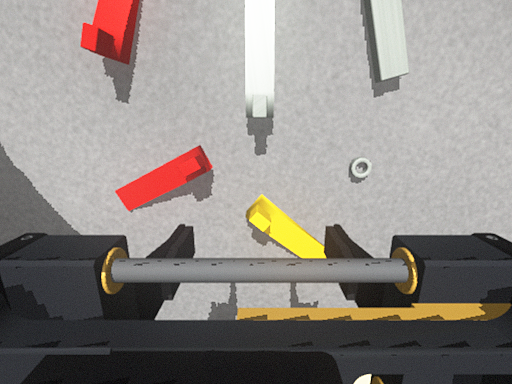

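```bash
python3 - <<'E'
from h import *
im=cv2.imread("pics/w2.png")
cv2.imwrite("pics/w2z.png",cv2.resize(im[0:130,225:300],None,fx=6,fy=4.5,interpolation=cv2.INTER_NEAREST))
d=np.load("w2.npz");K,T=d["K"],d["T"]
g=im[:,:,1].astype(int)
for v in [5,30,60,85,100,105,110,114,117,120]: print(v,g[v,240:282].tolist())
E
```

```text
5 [205, 199, 201, 199, 181, 255, 255, 255, 254, 255, 254, 255, 254, 254, 254, 254, 254, 254, 254, 254, 254, 254, 254, 254, 254, 254, 254, 254, 254, 254, 254, 254, 255, 255, 253, 189, 202, 203, 200, 198, 199, 199]
30 [197, 195, 196, 189, 203, 255, 255, 254, 254, 254, 254, 254, 254, 254, 254, 254, 254, 254, 254, 254, 254, 253, 253, 253, 253, 253, 254, 253, 253, 254, 253, 254, 254, 255, 252, 194, 200, 206, 207, 204, 197, 194]
60 [200, 200, 203, 197, 194, 248, 255, 252, 252, 252, 253, 252, 252, 252, 253, 253, 253, 253, 252, 252, 252, 252, 252, 252, 252, 251, 251, 250, 251, 252, 251, 252, 253, 251, 230, 196, 202, 193, 195, 192, 192, 194]
85 [196, 195, 190, 195, 184, 238, 252, 251, 251, 249, 249, 250, 248, 250, 251, 248, 249, 250, 249, 251, 250, 250, 250, 250, 249, 249, 249, 249, 249, 249, 247, 248, 251, 245, 211, 185, 190, 200, 196, 195, 198, 196]
100 [192, 188, 188, 187, 192, 205, 214, 213, 219, 220, 216, 214, 203, 220, 235, 231, 232, 230, 229, 228, 232, 232, 233, 232, 236, 234, 202, 192, 220, 220, 216, 213, 214, 215, 197, 183, 187, 192, 191, 188, 190, 192]
105 [182, 191, 188, 189, 192, 
[... 341 characters left out ...]
38, 139, 141, 158, 179, 182, 187, 190, 191, 191, 193, 190]
114 [201, 196, 201, 195, 205, 187, 131, 107, 115, 119, 116, 102, 165, 227, 232, 225, 222, 224, 226, 226, 225, 226, 227, 223, 225, 228, 169, 94, 113, 117, 114, 111, 110, 144, 184, 190, 191, 191, 198, 199, 196, 195]
117 [189, 195, 188, 188, 196, 176, 145, 111, 103, 107, 102, 100, 103, 122, 141, 134, 133, 131, 131, 129, 137, 136, 138, 131, 137, 139, 112, 97, 104, 103, 108, 101, 99, 153, 190, 195, 200, 198, 200, 193, 192, 190]
120 [199, 195, 191, 187, 186, 187, 190, 152, 105, 114, 121, 117, 116, 122, 118, 114, 118, 119, 115, 124, 120, 120, 113, 115, 114, 121, 123, 119, 111, 115, 112, 109, 142, 183, 194, 191, 192, 189, 193, 188, 188, 186]
```

View pics/w2z.png

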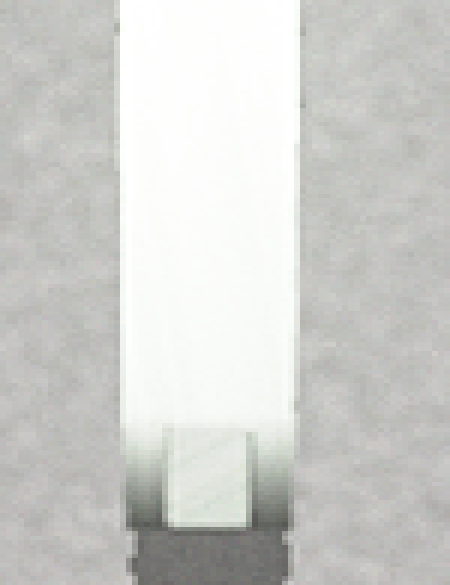

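```bash
python3 - <<'E'
from h import *
d=np.load("w2.npz");K,T=d["K"],d["T"]
rear=px2w(K,T,(259.4,116.6),.056); print("rear tab top",rear)
tf=px2w(K,T,(259.4,95.5),.056); print("tab top front",tf, np.linalg.norm(tf-rear))
a=px2w(K,T,(252.4,110),.056);b=px2w(K,T,(266.4,110),.056);print("tabw",np.linalg.norm(a-b),(a+b)/2)
a=px2w(K,T,(245.3,100),.025);b=px2w(K,T,(273.9,100),.025);print("tail",np.linalg.norm(a-b),(a+b)/2); m1=(a+b)/2
# z at row 5: iterate
xr=rear[:2]; 
a=px2w(K,T,(244.7,5),.01);b=px2w(K,T,(274.9,5),.01);
for _ in range(4):
    m=(a+b)/2; s=np.linalg.norm(m[:2]-xr); z=min(.025,.025-(s-.030)/5)
    a=px2w(K,T,(244.7,5),z);b=px2w(K,T,(274.9,5),z)
print("front",s,z,np.linalg.norm(a-b),m); v=m-m1; print("ang",np.degrees(np.arctan2(v[1],v[0])))
R=T[:3,:3]@np.array(r.camera_info('wrist')['hand_eye'])[:3,:3].T
ang=np.degrees(np.arctan2(R[1,0],R[0,0])); print("tool x ang",ang)
u=np.array([np.cos(np.radians(78)),np.sin(np.radians(78))])
tab=rear[:2]+u*.012; print("tab",tab)
st=r.read_state(); p=st["ee_pos"]; dd=np.array([tab[0]-p[0],tab[1]-p[1],0]); print("tool delta",R.T@dd*1000, p)
E
```

```text
rear tab top [ 0.415707  -0.3638993  0.056    ]
tab top front [ 0.42033108 -0.34232562  0.056     ] 0.02206367408733207
tabw 0.015501201328224684 [ 0.41717413 -0.35705217  0.056     ]
tail 0.034486901002717264 [ 0.4199571  -0.34508556  0.025     ]
front 0.12445912914469623 0.006108174171060757 0.03509935926333335 [ 0.442202   -0.24229301  0.0061094 ]
ang 77.78915441999655
tool x ang 77.84806797952278
tab [ 0.41820194 -0.35216153]
tool delta [ 8.95164597e+01 -2.38027269e+00  4.03289726e-02] [ 0.40168531 -0.44017326  0.20410644]
```

Emit:
move_arm([
  [0,0.7,-0.02,0,0],
  [0,0.7,-0.02,0,0],
  [0,0.7,-0.02,0,0],
  [0,0.7,-0.02,0,0],
  [0,0.7,-0.02,0.5,0],
  [0,0,0,0.9,0],
  [0,0,0,0.9,0],
  [0,0,0,0.9,0],
  [0,0,0,0.9,0],
  [0,0,0,0.9,0],
  [0,0,0,0.2,0],
  [0,0,0,0,0],
])

```text
time: 7.15
ee_pos: [0.4163, -0.3541, 0.0732]
eef_rot: [0.777, 0.629, -0.0, -0.001]
ft_force: [0.0, 0.1, 0.3]
width: 0.0436
```

```bash
python3 - <<'E'
from h import *
print(r.read_state()["ee_pos"])
K,T=inv("wrist"); im=r.camera("wrist"); cv2.imwrite("pics/w3.png",im[:,:,::-1])
s=r.camera("scene"); cv2.imwrite("pics/s3.png",cv2.resize(s[180:330,90:290,::-1],None,fx=4,fy=4))
p=r.read_state()["ee_pos"];R=Ro.from_quat(r.read_state()["eef_rot"]).as_matrix()
print(R.T@(np.array([.4182,-.35216,.031])-p)*1000)
E
```

```text
[ 0.41628606 -0.35406404  0.07318999]
[ 3.34478601  0.31833225 44.1265539 ]
```

View pics/w3.png

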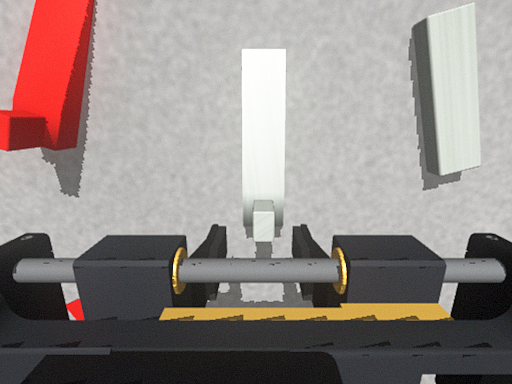

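View pics/s3.png

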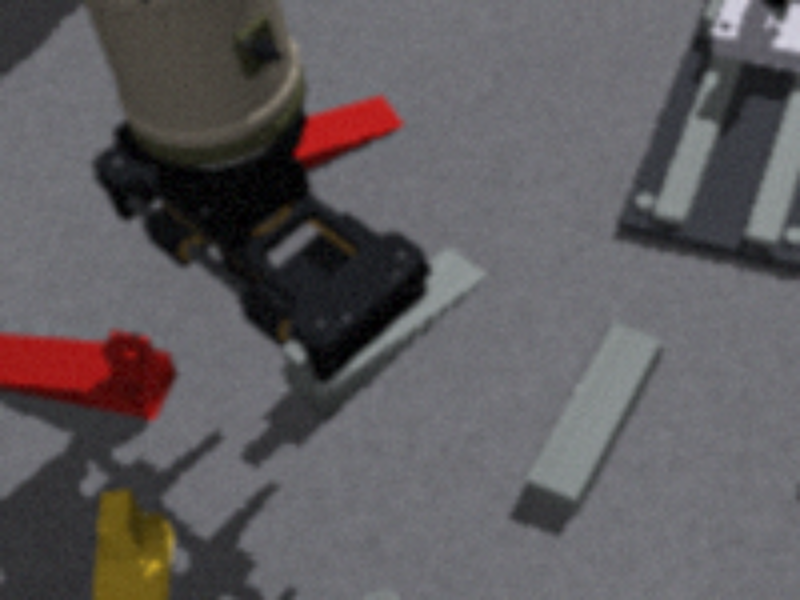

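Emit:
move_arm([
  [0,0.03,0.01,0.56,0],
  [0,0.02,0,0.56,0],
  [0,0,0,0.3,0],
  [0,0,0,0.25,0],
  [0,0,0,0,0],
  [0,0,0,0,0],
  [-0.6,0,0,0,0],
  [-1,0,0,0,0],
  [-1,0,0,0,0],
  [-1,0,0,0,0],
  [-1,0,0,0,0],
], squeeze=50)

```text
time: 8.17
ee_pos: [0.4172, -0.3541, 0.0324]
eef_rot: [0.778, 0.629, 0.0, -0.0]
ft_force: [0.1, 0.4, -0.1]
width: 0.0179
```

Emit:
move_arm([
  [-1,0,0,0,0],
  [-1,0,0,0,0],
  [-1,0,0,-0.2,0],
  [-1,0,0,-0.5,0],
  [-1,0,0,-1,0],
  [-1,0,0,-1,0],
  [-1,0,0,-0.5,0],
  [-1,0,0,0,0],
], squeeze=50)

```text
time: 8.83
ee_pos: [0.4182, -0.3551, 0.115]
eef_rot: [0.778, 0.629, 0.001, 0.002]
ft_force: [0.4, 0.0, -2.9]
width: 0.0155
```

```bash
python3 - <<'E'
from h import *
s=r.read_state();print(s["ee_pos"],s["width"],s["ft_force"],s["torque"])
im=r.camera("wrist"); cv2.imwrite("pics/w4.png",im[:,:,::-1])
E
```

```text
[ 0.41818354 -0.35514006  0.11501552] 0.015486473176704825 [ 0.36830926  0.02814132 -2.86308962] [-0.28264285  0.07501842  0.02779756]
```

View pics/w4.png

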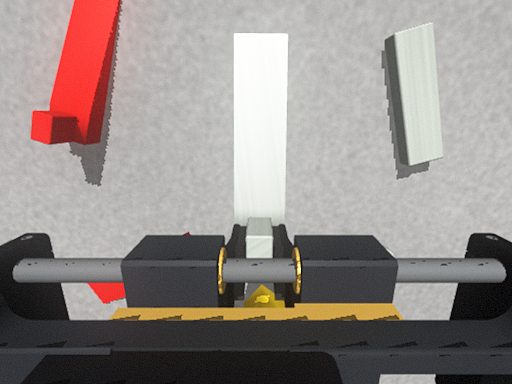

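Emit:
move_arm([
  [-1,0,0,0,-0.05],
  [-1,0,0,0,-0.072],
  [-1,0,0,0,-0.072],
  [-1,0,0,0,-0.072],
  [-1,0,0,0,0],
])

```text
time: 9.3
ee_pos: [0.4164, -0.3534, 0.1109]
eef_rot: [0.628, 0.778, 0.0, -0.001]
ft_force: [-0.0, 0.2, -3.6]
width: 0.0156
```

Emit:
move_arm([
  [-1,0.4,0.6,0,0],
  [-1,0.63,0.93,0,0],
  [-1,0.63,0.93,0,0],
  [-1,0.63,0.93,0,0],
  [-1,0.63,0.93,0,0],
  [-1,0.63,0.93,0,0],
  [-1,0.63,0.93,0,0],
  [-1,0.63,0.93,0,0],
  [-1,0.63,0.93,0,0],
  [-1,0.2,0.3,0,0],
  [-1,0,0,0,0],
  [-1,0,0,0,0],
])

```text
time: 10.3
ee_pos: [0.5916, -0.1732, 0.1111]
eef_rot: [0.631, 0.776, -0.001, -0.001]
ft_force: [-0.5, 0.3, -3.2]
width: 0.0155
```

```bash
python3 - <<'E'
from h import *
s=r.read_state();print(s["ee_pos"],s["eef_rot"],s["width"],s["ft_force"],s["torque"])
K,T=inv("wrist");im=r.camera("wrist"); cv2.imwrite("pics/w5.png",im[:,:,::-1]);np.savez("w5.npz",K=K,T=T)
q=Ro.from_quat(s["eef_rot"]).as_matrix();print(np.degrees(np.arctan2(q[1,0],q[0,0])))
for c in [(.130,-.017,.0294),(.130,.017,.0294)]: print(w2px(K,T,q@np.array(c)+s["ee_pos"]))
E
```

```text
[ 0.59162626 -0.17320171  0.11106115] [ 6.31152211e-01  7.75658104e-01 -6.95093007e-04 -9.53437501e-04] 0.015520950270198373 [-0.49618944  0.29750602 -3.22652663] [-0.22021166  0.03631424 -0.02385908]
101.72953216508554
[234.56710964  33.00529713]
[288.03482302  33.03147774]
```

View pics/w5.png

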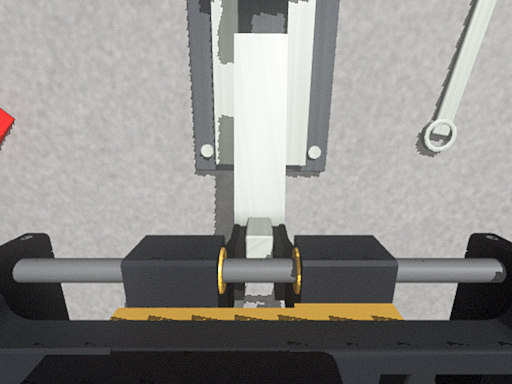

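```bash
python3 - <<'E'
from h import *
im=cv2.imread("pics/w5.png")
cv2.imwrite("pics/w5z.png",cv2.resize(im[0:190,170:350],None,fx=4.4,fy=3.15,interpolation=cv2.INTER_NEAREST))
g=im[:,:,1].astype(int)
for v in [5,60,130]: print(v,list(enumerate(g[v,184:240].tolist(),184)),'\n',list(enumerate(g[v,284:340].tolist(),284)))
print([ (v,g[v,200],g[v,225],g[v,300],g[v,318]) for v in range(155,180)])
E
```

```text
5 [(184, 186), (185, 194), (186, 148), (187, 83), (188, 108), (189, 113), (190, 114), (191, 117), (192, 116), (193, 115), (194, 113), (195, 112), (196, 115), (197, 117), (198, 116), (199, 109), (200, 82), (201, 69), (202, 68), (203, 74), (204, 80), (205, 79), (206, 69), (207, 77), (208, 71), (209, 61), (210, 92), (211, 209), (212, 242), (213, 233), (214, 232), (215, 233), (216, 232), (217, 232), (218, 232), (219, 239), (220, 197), (221, 135), (222, 146), (223, 141), (224, 148), (225, 146), (226, 144), (227, 141), (228, 140), (229, 141), (230, 145), (231, 148), (232, 146), (233, 152), (234, 151), (235, 148), (236, 148), (237, 127), (238, 80), (239, 69)] 
 [(284, 79), (285, 80), (286, 68), (287, 67), (288, 168), (289, 246), (290, 245), (291, 242), (292, 240), (293, 240), (294, 242), (295, 241), (296, 241), (297, 244), (298, 244), (299, 245), (300, 242), (301, 241), (302, 240), (303, 240), (304, 239), (305, 239), (306, 238), (307, 241), (308, 241), (309, 240), (310, 241), (311, 244), (312, 241), (313, 240), (314, 250), (315, 210), (316, 115), (317, 127), (318, 126), (319, 124), (320, 12
[... 3896 characters left out ...]
), np.int64(112), np.int64(120)), (170, np.int64(93), np.int64(101), np.int64(101), np.int64(116)), (171, np.int64(115), np.int64(119), np.int64(100), np.int64(97)), (172, np.int64(110), np.int64(120), np.int64(123), np.int64(99)), (173, np.int64(113), np.int64(117), np.int64(121), np.int64(117)), (174, np.int64(104), np.int64(115), np.int64(120), np.int64(106)), (175, np.int64(151), np.int64(113), np.int64(113), np.int64(103)), (176, np.int64(199), np.int64(115), np.int64(152), np.int64(123)), (177, np.int64(190), np.int64(123), np.int64(190), np.int64(175)), (178, np.int64(187), np.int64(121), np.int64(188), np.int64(195)), (179, np.int64(193), np.int64(117), np.int64(186), np.int64(184))]
```

View pics/w5z.png

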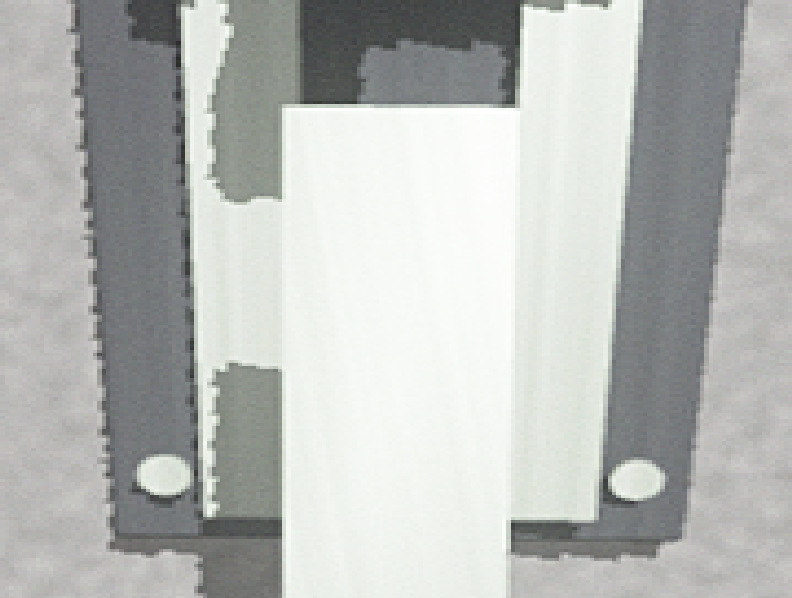

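```bash
python3 - <<'E'
from h import *
d=np.load("w5.npz");K,T=d["K"],d["T"]
M=[]
for v,l,rr in [(5,210.6,315.3),(60,212.6,311.8),(130,214.6,307.2)]:
    a=px2w(K,T,(l,v),.018);b=px2w(K,T,(rr,v),.018);m=(a+b)/2;M.append(m);print(np.linalg.norm(a-b),m)
    # base edges z=.010
a=px2w(K,T,(237.2,5),.018);b=px2w(K,T,(288,5),.018);print("inner",np.linalg.norm(a-b),(a+b)/2)
for v,l,rr in [(5,186.4,338.9),(60,189.5,333.8),(130,193.5,327.8)]:
    a=px2w(K,T,(l,v),.010);b=px2w(K,T,(rr,v),.010);print("base",np.linalg.norm(a-b),(a+b)/2)
v=M[0]-M[2];print(np.degrees(np.arctan2(v[1],v[0])))
f=px2w(K,T,(261,165.3),.018);print("front",f)
K2,T2=inv("top"); print("top proj of rail front",w2px(K2,T2,f))
E
```

```text
0.08643862320430049 [ 0.55905716 -0.00877062  0.018     ]
0.08622630854919337 [ 0.56697347 -0.0491506   0.018     ]
0.08629462413601507 [ 0.57803082 -0.10722662  0.018     ]
inner 0.041939889605778616 [ 0.55878798 -0.0088264   0.018     ]
base 0.1298445385796552 [ 0.55829706 -0.00607396  0.01      ]
base 0.12935675344632153 [ 0.56622884 -0.04776674  0.01      ]
base 0.1290747595138406 [ 0.57788015 -0.10761     0.01      ]
100.90787006119528
front [ 0.58496785 -0.13965744  0.018     ]
top proj of rail front [280.13564448 161.32518293]
```

Emit:
move_arm([
  [-1,0,0,0,0.0092],
  [-1,0.5,-0.01,0.2,0],
  [-1,0.5,-0.01,0.4,0],
  [-1,0.5,-0.01,0.4,0],
  [-1,0.43,0,0.4,0],
  [-1,0,0,0.4,0],
  [-1,0,0,0.24,0],
  [-1,0,0,0,0],
  [-1,0,0,0,0],
])

```text
time: 11.1
ee_pos: [0.582, -0.127, 0.061]
eef_rot: [0.636, 0.771, -0.0, -0.0]
ft_force: [-0.1, 0.1, -2.5]
width: 0.0155
```

```bash
cat >> h.py <<'E'
O=np.array([.5555,.0096]); FA=np.radians(100.9); U=np.array([np.cos(FA),np.sin(FA)]); V=np.array([-U[1],U[0]])
def st():
    s=r.read_state(); q=Ro.from_quat(s["eef_rot"]).as_matrix(); e=s["ee_pos"]; d=e[:2]-O
    f=s["ft_force"]
    return s["time"],"TCP fix mm x,y,z",(np.array([d@U,d@V,e[2]])*1000).round(1),"tip x",round(d@U*1000+130,1),"yaw",round(np.degrees(np.arctan2(q[1,0],q[0,0])),2),"tilt z",q[:,2].round(4),"F fix",np.array([f[:2]@U,f[:2]@V,f[2]]).round(2),"w",round(s["width"],4)
E
python3 - <<'E'
from h import *
print(st())
im=r.camera("wrist"); cv2.imwrite("pics/w6.png",im[:,:,::-1])
E
```

```text
(11.1, 'TCP fix mm x,y,z', array([-139.1,   -0.2,   61. ]), 'tip x', np.float64(-9.1), 'yaw', np.float64(100.95), 'tilt z', array([-9.e-04, -2.e-04, -1.e+00]), 'F fix', array([ 0.14,  0.05, -2.52]), 'w', 0.0155)
```

View pics/w6.png

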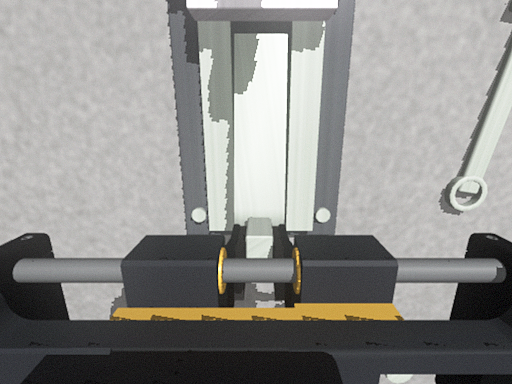

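Emit:
move_arm([
  [-1,0,0,0.3,0],
  [-1,0,0,0.3,0],
  [-1,0,0,0.1,0],
  [-1,0,0,0,0],
  [-1,0,0,0,0],
])

```text
time: 11.57
ee_pos: [0.5821, -0.1262, 0.0436]
eef_rot: [0.636, 0.772, -0.0, -0.0]
ft_force: [0.3, 0.0, -2.3]
width: 0.0158
```

```bash
python3 - <<'E'
from h import *
print(st())
im=r.camera("wrist"); cv2.imwrite("pics/w7.png",cv2.resize(im[0:240,170:350,::-1],None,fx=3.3,fy=2.5))
E
```

```text
(11.5667, 'TCP fix mm x,y,z', array([-138.4,   -0.5,   43.6]), 'tip x', np.float64(-8.4), 'yaw', np.float64(101.0), 'tilt z', array([-8.e-04,  4.e-04, -1.e+00]), 'F fix', array([-0.03, -0.35, -2.3 ]), 'w', 0.0158)
```

View pics/w7.png

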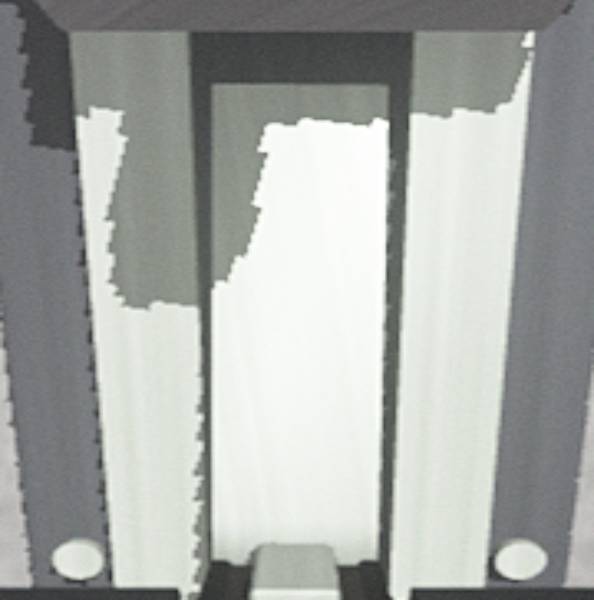

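Emit:
move_arm([
  [-1,0,0,0.04,0],
  [-1,0,0,0,0],
  [-1,0,0,0,0],
])

```text
time: 11.87
ee_pos: [0.5823, -0.126, 0.0428]
eef_rot: [0.636, 0.772, 0.0, -0.0]
ft_force: [0.4, 0.2, -3.3]
width: 0.0155
```

Emit:
move_arm([
  [-1,0,0,0.03,0],
  [-1,0,0,0,0],
  [-1,0,0,0,0],
])

```text
time: 12.12
ee_pos: [0.5826, -0.1261, 0.0424]
eef_rot: [0.636, 0.772, 0.0, -0.0]
ft_force: [-1.0, 0.6, 3.6]
width: 0.0153
```

Emit:
move_arm([
  [-1,0.12,0,0,0],
  [-1,0.12,0,0,0],
  [-1,0.12,0,0,0],
  [-1,0.12,0,0,0],
  [-1,0.12,0,0,0],
  [-1,0.12,0,0,0],
  [-1,0.12,0,0,0],
  [-1,0.12,0,0,0],
  [-1,0,0,0,0],
  [-1,0,0,0,0],
])

```text
time: 12.95
ee_pos: [0.578, -0.1018, 0.0424]
eef_rot: [0.636, 0.772, 0.0, -0.0]
ft_force: [0.2, 0.0, 6.7]
width: 0.0157
```

```bash
python3 - <<'E'
from h import *
print(st())
im=r.camera("wrist"); cv2.imwrite("pics/w8.png",cv2.resize(im[0:240,130:390,::-1],None,fx=2.5,fy=2.5)); print(st())
E
```

```text
(12.95, 'TCP fix mm x,y,z', array([-113.6,   -1. ,   42.4]), 'tip x', np.float64(16.4), 'yaw', np.float64(101.05), 'tilt z', array([ 2.e-04,  1.e-03, -1.e+00]), 'F fix', array([-0.  , -0.2 ,  6.68]), 'w', 0.0157)
(13.0, 'TCP fix mm x,y,z', array([-113.6,   -1. ,   42.4]), 'tip x', np.float64(16.4), 'yaw', np.float64(101.04), 'tilt z', array([ 1.0e-04,  1.1e-03, -1.0e+00]), 'F fix', array([0.66, 0.4 , 7.97]), 'w', 0.0155)
```

View pics/w8.png

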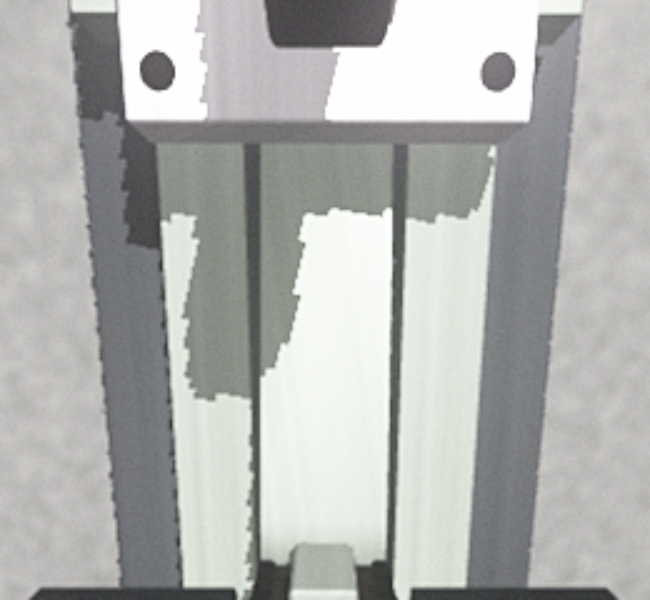

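Emit:
move_arm([
  [-1,0,0,-0.015,0],
  [-1,0,0,0,0],
  [-1,0.08,0,0,0],
  [-1,0.08,0,0,0],
  [-1,0.04,0,0,0],
])

```text
time: 13.42
ee_pos: [0.5767, -0.0975, 0.0424]
eef_rot: [0.636, 0.772, 0.0, -0.0]
ft_force: [1.0, -1.2, 3.2]
width: 0.0155
```

```bash
python3 -c "
from h import *
print(st())"
```

```text
(13.4167, 'TCP fix mm x,y,z', array([-109.1,   -0.6,   42.4]), 'tip x', np.float64(20.9), 'yaw', np.float64(101.0), 'tilt z', array([-4.e-04,  3.e-04, -1.e+00]), 'F fix', array([-1.36, -0.73,  3.19]), 'w', 0.0155)
```

Emit:
move_arm([
  [-1,0.06,0,0,0],
  [-1,0.06,0,0,0],
  [-1,0.06,0,0,0],
  [-1,0.04,0,0,0],
  [-1,0.04,0,0,0],
  [-1,0.04,0,0,0],
])

```text
time: 13.92
ee_pos: [0.5753, -0.0906, 0.0424]
eef_rot: [0.636, 0.772, -0.0, -0.0]
ft_force: [0.5, -3.6, 1.7]
width: 0.0159
```

```bash
python3 -c "
from h import *
print(st())"
```

```text
(13.9167, 'TCP fix mm x,y,z', array([-102.1,   -0.5,   42.4]), 'tip x', np.float64(27.9), 'yaw', np.float64(100.99), 'tilt z', array([-2.e-04, -1.e-04, -1.e+00]), 'F fix', array([-3.6 ,  0.21,  1.7 ]), 'w', 0.0159)
```

Emit:
move_arm([
  [-1,0.04,0,0,0],
  [-1,0.04,0,0,0],
  [-1,0.04,0,0,0],
  [-1,0.04,0,0,0],
  [-1,0.04,0,0,0],
])

```text
time: 14.33
ee_pos: [0.5743, -0.0855, 0.0424]
eef_rot: [0.636, 0.772, -0.0, -0.0]
ft_force: [1.3, -4.5, 2.5]
width: 0.0156
```

```bash
python3 -c "
from h import *
print(st())"
```

```text
(14.3333, 'TCP fix mm x,y,z', array([-96.9,  -0.5,  42.4]), 'tip x', np.float64(33.1), 'yaw', np.float64(101.0), 'tilt z', array([-4.e-04,  2.e-04, -1.e+00]), 'F fix', array([-4.66, -0.41,  2.47]), 'w', 0.0156)
```

Emit:
move_arm([
  [-1,0.04,0,0,0],
  [-1,0.04,0,0,0],
  [-1,0.04,0,0,0],
  [-1,0.04,0,0,0],
  [-1,0.04,0,0,0],
])

```text
time: 14.75
ee_pos: [0.5734, -0.0803, 0.0424]
eef_rot: [0.636, 0.772, 0.0, -0.0]
ft_force: [0.8, -4.8, 2.0]
width: 0.0156
```

Emit:
move_arm([
  [-1,0.04,0,0,0],
  [-1,0.04,0,0,0],
  [-1,0.04,0,0,0],
])

```text
time: 15.0
ee_pos: [0.5728, -0.0774, 0.0424]
eef_rot: [0.636, 0.772, 0.0, -0.0]
ft_force: [0.7, -4.9, 2.3]
width: 0.0157
```

Emit:
move_arm([
  [-1,0.04,0,0,0],
  [-1,0.04,0,0,0],
  [-1,0.04,0,0,0],
])

```text
time: 15.25
ee_pos: [0.5722, -0.0744, 0.0424]
eef_rot: [0.636, 0.772, 0.0, -0.0]
ft_force: [0.9, -4.1, 2.7]
width: 0.0156
```

Emit:
move_arm([
  [-1,0.04,0,0,0],
  [-1,0.04,0,0,0],
])

```text
time: 15.42
ee_pos: [0.5718, -0.0725, 0.0424]
eef_rot: [0.636, 0.772, 0.0, -0.0]
ft_force: [1.7, -4.2, 2.6]
width: 0.0155
```

```bash
python3 -c "
from h import *
print(st())
im=r.camera('wrist'); cv2.imwrite('pics/w9.png',cv2.resize(im[0:240,130:390,::-1],None,fx=2.5,fy=2.5)); print(st())
im=r.camera('scene'); cv2.imwrite('pics/s9.png',cv2.resize(im[110:250,220:350,::-1],None,fx=5,fy=4)); print(st())
"
```

```text
(15.4167, 'TCP fix mm x,y,z', array([-83.7,  -0.5,  42.4]), 'tip x', np.float64(46.3), 'yaw', np.float64(101.01), 'tilt z', array([-4.e-04,  5.e-04, -1.e+00]), 'F fix', array([-4.46, -0.88,  2.57]), 'w', 0.0155)
(15.4667, 'TCP fix mm x,y,z', array([-83.5,  -0.5,  42.4]), 'tip x', np.float64(46.5), 'yaw', np.float64(101.01), 'tilt z', array([-5.e-04,  7.e-04, -1.e+00]), 'F fix', array([-4.14, -0.07,  3.25]), 'w', 0.0157)
(15.5167, 'TCP fix mm x,y,z', array([-83.5,  -0.5,  42.4]), 'tip x', np.float64(46.5), 'yaw', np.float64(101.02), 'tilt z', array([-5.e-04,  7.e-04, -1.e+00]), 'F fix', array([-3.27,  0.23,  2.45]), 'w', 0.0154)
```

View pics/w9.png

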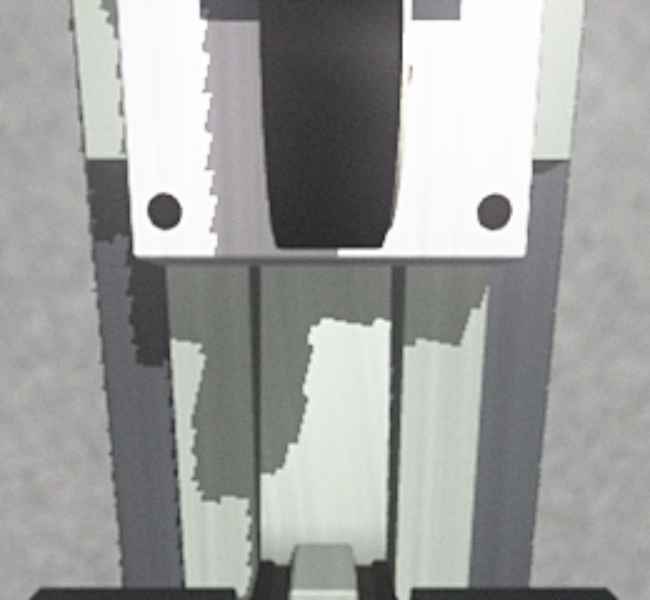

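Emit:
move_arm([
  [-1,0.04,0,0,0],
  [-1,0.04,0,0,0],
])

```text
time: 15.68
ee_pos: [0.5715, -0.0706, 0.0424]
eef_rot: [0.636, 0.772, 0.0, -0.0]
ft_force: [0.9, -4.0, 2.6]
width: 0.0154
```

Emit:
move_arm([
  [-1,0.04,0,0,0],
  [-1,0.04,0,0,0],
])

```text
time: 15.85
ee_pos: [0.5711, -0.0686, 0.0424]
eef_rot: [0.636, 0.772, 0.0, -0.0]
ft_force: [1.2, -3.5, 2.8]
width: 0.0155
```

Emit:
move_arm([
  [-1,0.04,0,0,0],
  [-1,0.04,0,0,0],
])

```text
time: 16.02
ee_pos: [0.5707, -0.0665, 0.0424]
eef_rot: [0.636, 0.772, 0.0, -0.0]
ft_force: [0.3, -4.8, 3.3]
width: 0.0156
```

Emit:
move_arm([
  [-1,0.04,0,0,0],
  [-1,0.04,0,0,0],
])

```text
time: 16.18
ee_pos: [0.5703, -0.0647, 0.0424]
eef_rot: [0.636, 0.772, 0.0, -0.0]
ft_force: [1.0, -6.1, 3.1]
width: 0.0155
```

Emit:
move_arm([
  [-1,0.04,0,0,0],
])

```text
time: 16.27
ee_pos: [0.5701, -0.0639, 0.0424]
eef_rot: [0.636, 0.772, -0.0, -0.0]
ft_force: [0.2, -6.2, 2.0]
width: 0.0154
```

Emit:
move_arm([
  [-1,0.04,0,0,0],
])

```text
time: 16.35
ee_pos: [0.5699, -0.063, 0.0424]
eef_rot: [0.636, 0.772, -0.0, -0.0]
ft_force: [1.2, -6.3, 1.8]
width: 0.0155
```

```bash
python3 -c "
from h import *
print(st())
im=r.camera('wrist'); cv2.imwrite('pics/w10.png',cv2.resize(im[0:240,130:390,::-1],None,fx=2.5,fy=2.5)); print(st())
im=r.camera('scene'); cv2.imwrite('pics/s10.png',cv2.resize(im[110:250,220:350,::-1],None,fx=5,fy=4)); print(st())
"
```

```text
(16.35, 'TCP fix mm x,y,z', array([-74. ,  -0.4,  42.4]), 'tip x', np.float64(56.0), 'yaw', np.float64(100.99), 'tilt z', array([-3.e-04,  0.e+00, -1.e+00]), 'F fix', array([-6.41, -0.03,  1.78]), 'w', 0.0155)
(16.4, 'TCP fix mm x,y,z', array([-73.9,  -0.4,  42.4]), 'tip x', np.float64(56.1), 'yaw', np.float64(101.0), 'tilt z', array([-3.e-04,  1.e-04, -1.e+00]), 'F fix', array([-5.66, -0.32,  2.73]), 'w', 0.0157)
(16.45, 'TCP fix mm x,y,z', array([-73.9,  -0.4,  42.4]), 'tip x', np.float64(56.1), 'yaw', np.float64(101.0), 'tilt z', array([-4.e-04,  2.e-04, -1.e+00]), 'F fix', array([-5.19,  0.53,  1.04]), 'w', 0.0158)
```

Emit:
move_arm([
  [-1,0.03,0,0,0],
  [-1,0.03,0,0,0],
])

```text
time: 16.62
ee_pos: [0.5696, -0.0618, 0.0424]
eef_rot: [0.636, 0.772, -0.0, -0.0]
ft_force: [0.9, -7.3, 1.8]
width: 0.0158
```

Emit:
move_arm([
  [-1,0.04,0,0,0],
])

```text
time: 16.7
ee_pos: [0.5694, -0.0609, 0.0424]
eef_rot: [0.636, 0.771, -0.0, 0.0]
ft_force: [1.9, -7.9, 1.3]
width: 0.0154
```

Emit:
move_arm([
  [-1,0,0,0,0],
  [-1,0,0,0,0],
])

```text
time: 16.87
ee_pos: [0.5694, -0.0607, 0.0424]
eef_rot: [0.636, 0.772, -0.0, -0.0]
ft_force: [0.8, -5.3, 1.9]
width: 0.0159
```

Emit:
move_arm([
  [-0.6,0,0,0,0],
  [-0.4,0,0,0,0],
  [-0.3,0,0,0,0],
  [-0.3,0,0,0,0],
  [-0.3,0,0,0,0],
])

```text
time: 17.28
ee_pos: [0.5693, -0.0597, 0.0422]
eef_rot: [0.636, 0.772, 0.0, -0.001]
ft_force: [0.8, 0.0, 0.3]
width: 0.029
```

```bash
python3 -c "
from h import *
print(st())
im=r.camera('wrist'); cv2.imwrite('pics/w11.png',cv2.resize(im[0:300,130:390,::-1],None,fx=2,fy=2)); print(st())
"
```

```text
(17.2833, 'TCP fix mm x,y,z', array([-70.6,  -0.5,  42.2]), 'tip x', np.float64(59.4), 'yaw', np.float64(101.04), 'tilt z', array([-9.0e-04,  1.1e-03, -1.0e+00]), 'F fix', array([-0.14, -0.78,  0.35]), 'w', 0.029)
(17.3333, 'TCP fix mm x,y,z', array([-70.8,  -0.5,  42.2]), 'tip x', np.float64(59.2), 'yaw', np.float64(101.03), 'tilt z', array([-8.e-04,  9.e-04, -1.e+00]), 'F fix', array([0.56, 0.49, 0.03]), 'w', 0.0295)
```

View pics/w11.png

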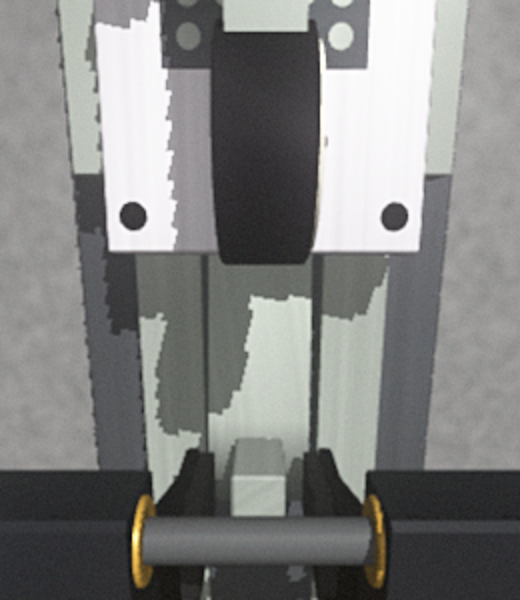

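Emit:
move_arm([
  [-0.3,0,0,-0.2,0],
  [-0.3,0,0,-0.5,0],
  [-0.3,0,0,-1,0],
  [-0.3,0,0,-1,0],
  [-0.3,0,0,-1,0],
  [-0.3,-0.3,0,-1,0],
  [-0.3,-1,0,-1,0],
  [-0.3,-1,0,-0.5,0],
  [-0.3,-1,0,0,0],
  [-0.3,-0.5,0,0,0],
  [-0.3,0,0,0,0],
  [-0.3,0,0,0,0],
])

```text
time: 18.33
ee_pos: [0.5875, -0.1543, 0.1981]
eef_rot: [0.637, 0.771, 0.0, -0.0]
ft_force: [0.7, 0.6, -0.6]
width: 0.0304
```

```bash
python3 -c "
from h import *
print(st())
K,T=inv('wrist')
im=r.camera('wrist'); cv2.imwrite('pics/w12.png',im[:,:,::-1])
for l in ['wedge_tip','wedge_tab','plate']:
    for d in r.tip_of('wrist',l)[:2]:
        w=(T@np.append(d['position'],1))[:3]; e=w[:2]-O; print(l,d['confidence'],e@U*1000,e@V*1000,w[2]*1000)
im=r.camera('scene'); cv2.imwrite('pics/s12.png',cv2.resize(im[110:260,220:350,::-1],None,fx=4,fy=4)); print(st())
"
```

```text
(18.3333, 'TCP fix mm x,y,z', array([-166.9,   -0.4,  198.1]), 'tip x', np.float64(-36.9), 'yaw', np.float64(100.9), 'tilt z', array([-0.e+00,  4.e-04, -1.e+00]), 'F fix', array([ 0.44, -0.8 , -0.64]), 'w', 0.0304)
wedge_tip 0.93 -103.03252163219975 253.4612628130452 -0.9170976193320635
wedge_tab 0.69 -71.92695112971356 1.1688874875372843 52.15333516887621
(18.5833, 'TCP fix mm x,y,z', array([-165.1,   -1.1,  197.4]), 'tip x', np.float64(-35.1), 'yaw', np.float64(101.1), 'tilt z', array([-5.e-04,  1.e-03, -1.e+00]), 'F fix', array([ 0.35, -0.23, -0.86]), 'w', 0.0308)
```

View pics/w12.png

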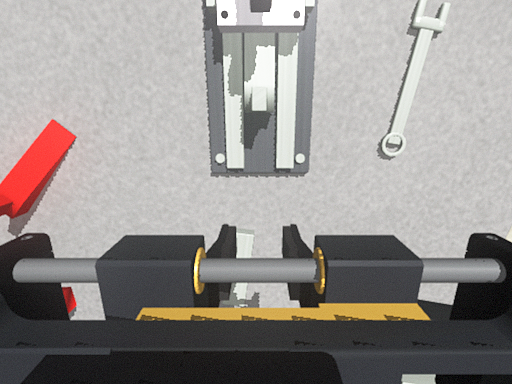

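View pics/s12.png

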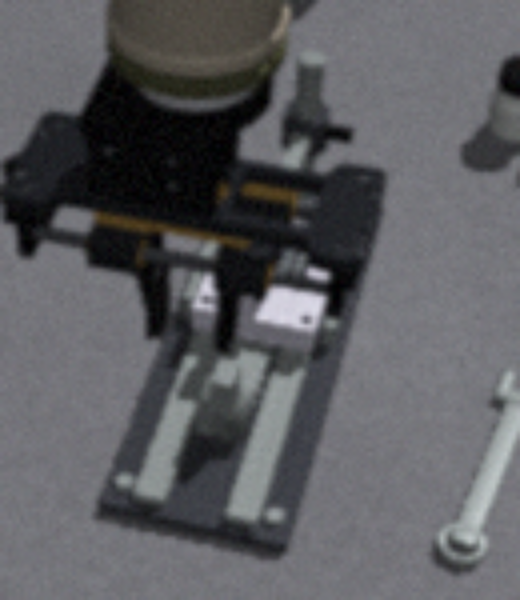

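```bash
python3 -c "
from h import *
K,T=inv('wrist')
im=r.camera('wrist'); print(st()); g=im[:,:,1].astype(int)
print([(v,g[v,260]) for v in range(82,122)]); print([(u,g[100,u]) for u in range(240,282)])
for v in range(106,114,2):
    w=px2w(K,T,(259.5,v),.066); e=w[:2]-O; print(v,e@U*1000+140,e@V*1000)
"
```

```text
(18.6333, 'TCP fix mm x,y,z', array([-165.3,   -1. ,  197.4]), 'tip x', np.float64(-35.3), 'yaw', np.float64(101.09), 'tilt z', array([-5.e-04,  1.e-03, -1.e+00]), 'F fix', array([ 0.64, -0.13, -0.07]), 'w', 0.0306)
[(82, np.int64(250)), (83, np.int64(250)), (84, np.int64(250)), (85, np.int64(250)), (86, np.int64(251)), (87, np.int64(250)), (88, np.int64(242)), (89, np.int64(236)), (90, np.int64(242)), (91, np.int64(237)), (92, np.int64(234)), (93, np.int64(235)), (94, np.int64(238)), (95, np.int64(239)), (96, np.int64(238)), (97, np.int64(239)), (98, np.int64(240)), (99, np.int64(238)), (100, np.int64(236)), (101, np.int64(233)), (102, np.int64(234)), (103, np.int64(236)), (104, np.int64(235)), (105, np.int64(232)), (106, np.int64(229)), (107, np.int64(232)), (108, np.int64(233)), (109, np.int64(232)), (110, np.int64(235)), (111, np.int64(241)), (112, np.int64(188)), (113, np.int64(93)), (114, np.int64(90)), (115, np.int64(90)), (116, np.int64(87)), (117, np.int64(81)), (118, np.int64(89)), (119, np.int64(86)), (120, np.int64(85)), (121, np.int64(89))]
[(240, np.int64(209)), (241, n
[... 360 characters left out ...]
38)), (258, np.int64(238)), (259, np.int64(238)), (260, np.int64(236)), (261, np.int64(235)), (262, np.int64(234)), (263, np.int64(235)), (264, np.int64(238)), (265, np.int64(240)), (266, np.int64(213)), (267, np.int64(180)), (268, np.int64(207)), (269, np.int64(208)), (270, np.int64(204)), (271, np.int64(202)), (272, np.int64(209)), (273, np.int64(198)), (274, np.int64(148)), (275, np.int64(92)), (276, np.int64(67)), (277, np.int64(214)), (278, np.int64(247)), (279, np.int64(241)), (280, np.int64(240)), (281, np.int64(236))]
106 65.03440418548556 0.22855053015622231
108 63.04706166901508 0.21946711513689707
110 61.05171044876421 0.21034709526495407
112 59.048302016109346 0.20119024882496445
```

```bash
python3 -c "
from bench import r
print(r.close_job())"
```

```text
the job is handed in; nothing more can be done
None
```

The wedge is in the channel under the plate, released, and the job is handed in. The plate should be pressing the gauge foot with about 5 N. That figure comes from the push force, since nothing measures the foot directly. No verdict was reported.

- **Grasp and placing:** I picked up the grey tapered wedge by its tab and left the red and yellow look-alikes and the plain packing bar alone. I aligned it with the channel using the rail edges in the wrist picture: the widths came out at 86, 42 and 130 mm, as listed. I then lowered it to the floor and slid it in.
- **Contact by feel:** The push stayed at about 4.4 N while it lifted the plate alone. It stepped up when the tip was about 53 to 54 mm past the front edge and reached about 8.1 N at 58 mm, where I stopped and released. At roughly 0.8 N of push per newton on the foot, that makes about 4.6 N. Individual force readings scattered by about 0.5 N.
- **Last checks:**
  - The wrist picture puts the tip at about 59 mm, within 1 mm of the channel middle. It may have crept forward by up to 1 mm on release, which would make the foot force about 5.5 N.
  - The wedge looked straight in the channel, and the plate had not visibly moved from its place.
  - The gripper is clear of everything.
- **Disagreements:** The trained network put the tab at -72 mm, which means a tip at 56 mm, about 3 mm short of my measurement. That is within its 4 mm accuracy. Its final wedge_tip detection was a red look-alike, and it did not report the plate, so neither of those confirmed anything.

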